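# Level a shelf board and hold the spirit level down

## Robot

A 6-joint arm with a two-finger parallel gripper is mounted at the origin on the work surface. World frame = base frame: x ahead of the robot, y to its left, z up, the work surface at z = 0. Lengths are in m, angles in rad, forces in N, time in s.
With the tool pointing down it reaches from about 0.35 to 0.925 m from the base axis. Payload 6.4 kg.
Tool frame: the origin (TCP) lies at the centre of the arm's flange, where the gripper is bolted on; the fingertips stand 199 mm ahead of it and the grasp point (between the pads) lies 180 mm ahead of it (grip_point_offset is the z of the grasp point in the tool frame, in m); z points along the fingers, y is the direction in which the jaws open and shut (so a half turn about z gives the same grasp; the last joint's range is limited). The gripper opens to 94 mm and grips with 3 to 60 N. Pads are 16 mm wide; open, the fingers measure 119 mm over their backs; the gripper's body (75 mm by 177 mm) begins 78 mm behind the grasp point.
Start: joints at [-0.174, 0.245, 1.558, -0, 1.339, -0.174], TCP at [0.65, 0, 0.405] pointing down, gripper open.
Joint ranges: [-3.13, 3.13], [-1.02, 2.26], [0.13, 2.54], [-0.95, 4.09], [0.21, 2.88], [-2.74, 2.74]. Speed limits (rad/s): [2.57, 2.57, 3.14, 3.14, 3.14, 3.14].

## Interface

Orientations are given as a unit quaternion [w, x, y, z].
In Python, from cell import observe, capture, finish_job, grip_point_offset gives the robot as it stands.
- The arm moves only by the shell command python3 -m creep 'ROWS' [FORCE]. ROWS is JSON, a list of rows, each an object with "delta_rot": the turn, a rotation vector about the tool's x, y, z in degrees, a list of three; "travel": the shift along the tool's x, y, z in m, a list of three; "gripper": the finger opening in m, from 0 to 0.094. In form: [{"delta_rot": [ax, ay, az], "travel": [x, y, z], "gripper": gripper}, ...]. A call has exactly 8 rows; each row shifts and turns the commanded pose from where the row before left it, along the tool's axes as they then stand; what a row does not reach is not made up. A row lasts 1/8 s, in which the tool goes at most 62.5 mm and 10.7 degrees, less where a joint would pass 70% of its speed; a pose out of reach is approached as far as the arm can. A call with a gripper value outside its range is refused whole. The fingers move at their own pace and stop on an object; FORCE is the grip in N (left out, the last holds). Time passes only in rows, so rows that do not move let the fingers close, or fill a call up. It gives the time, the measured TCP pose, the force and the opening at its end, in the units of the state.
- observe(): the state, without advancing time (a new reading comes with each control period).
- capture(name): name is "scene" or "side" or "wrist"; returns a dict with "img" (480x640x3 uint8, red, green, blue), "intrinsics" (3x3 intrinsics, pixels), "eye" and "rotation" of the camera in the world. Camera axes: x right, y down, z forward; pixel columns grow to the right and rows downward; lengths in m; the calibration is good to about 2 mm. A picture is of the moment at which its call begins. There is no depth.
- finish_job(): hands the job in, once; it reports no verdict.
The state is a dict: "t": time; "joint_pos": joint angles; "joint_vel": joint speeds; "tau": joint torques, N m; "eef_pos": TCP position; "ee_rot": TCP orientation; "force": force on the tool from outside, world axes, zero at the start; "ft_torque": the same for the moment, N m; "opening": finger opening in m.
Only numpy, scipy, OpenCV 4.12 (cv2) and the standard library are available. Lean on these libraries where they do the work, as an engineer would, in place of code of your own. Each camera call takes 0.05 s, during which the arm holds its last target. There are 200 camera calls.

## Task

Pick out the spirit level that just fills the space between the two steel stops on the shelf board, set it down flat on the board between them and let go, then turn the black round knob of the levelling foot until the bubble stands in the middle between its two lines. Then press down on top of the level with the fingertips, with a steady push of about 10 N, and finish while still pressing, so that the foot could be locked with the bubble centred. Leave the two other levels, the tape roll, the cardboard bin and the spanner where they are.

Things in the scene. Friction and masses are not known exactly. Their poses are not given: they have to be found in the camera images.
- level_mid: spirit level: aluminium bar 160 mm long, 24 mm wide, 40 mm high, about 0.25 kg, black end caps 6 mm long, lying upright on the mat with the vial up. Origin at the centre of its underside; x along its length, z up. The vial is a yellow-green window in the middle of its top, 58 mm long and 14 mm wide, with a pale 16 mm bubble and two black lines 9.5 mm either side of the middle; bare aluminium on top outside the middle 64 mm. It carries the bubble bubble_mid
- level_short: spirit level: aluminium bar 120 mm long, 24 mm wide, 40 mm high, about 0.19 kg, black end caps 6 mm long, lying upright on the mat with the vial up. Origin at the centre of its underside; x along its length, z up. The vial is a yellow-green window in the middle of its top, 58 mm long and 14 mm wide, with a pale 16 mm bubble and two black lines 9.5 mm either side of the middle; bare aluminium on top outside the middle 64 mm
- level_long: spirit level: aluminium bar 205 mm long, 24 mm wide, 40 mm high, about 0.32 kg, black end caps 6 mm long, lying upright on the mat with the vial up. Origin at the centre of its underside; x along its length, z up. The vial is a yellow-green window in the middle of its top, 58 mm long and 14 mm wide, with a pale 16 mm bubble and two black lines 9.5 mm either side of the middle; bare aluminium on top outside the middle 64 mm
- bubble_mid (a joint): reading of the vial of level_mid: the slope the bubble shows, in rad, 0 in the middle; positive when the bubble stands towards the level's +x. The bubble goes to the higher end, 0.35 m per rad (so 0.01 is 3.5 mm off the middle), stops at +-0.06 and needs about 1 s to settle
- bubble_mid_spot (a point): centre of that bubble, 41 mm above the level's underside
- board: white steel shelf board, 318 mm long, 140 mm deep and 18 mm thick, about 150 mm above the table on a small bay (footprint 150 x 340 mm, fixed to the table), hinged at one end. Origin on the hinge, in the plane of the board's underside; the board runs 310 mm along its -y from there; x across it, z up out of its top. At the start the foot end hangs 5 to 15 mm too low (slope about 0.02 to 0.05 rad)
- seat (a point): middle of the space between the two stops, on the board's top face; y along the board (towards the hinge), x across it, z up out of the board. The stops are steel strips 60 mm wide (along x), 6 mm thick and 10 mm high, their inner faces 85 mm either side of this point along y (170 mm apart)
- knob (a point): middle of the round black grip of the levelling foot's screw, on its upright axis, at the height to hold it (193 mm above the table); 170 mm from seat along the seat's -y. The grip is an upright cylinder 38 mm across and 36 mm high (14 mm above this point, 22 mm below), standing on a steel disc 52 mm across whose top is 26 mm below this point. It does not rise or sink as it is turned
- foot (a joint): turn of the levelling screw in rad; clockwise seen from above is positive and raises the foot end of the board, 0.035 rad of slope per rad (about 12 mm of bubble per rad). Free from -0.7 to 2.4, starts at 0; the board comes level at 0.5 to 1.5, differently each time. It turns with about 0.2 N m and stays where it is left; a 20 N push on the board near the foot bends it down about 0.005 rad, nearer the hinge less
- tape_roll: roll of tape, 96 mm across, 48 mm high, to be left alone; origin at the centre of its underside
- stock_bin: open cardboard bin 90 x 120 x 70 mm, to be left alone; origin at the centre of its underside
- spanner: steel spanner lying on the table, about 0.18 m long, to be left alone
Mind the look-alikes: they are no part of the job. Leave any orange or pink look-alike of the level_mid alone.

How it is judged:
By the outcome, as a careful person would: the job done as asked, in the order asked, and still so for the second after the job is handed in, while the arm keeps its last pose, push and grip.
It also fails if it takes over 72 s, if anything falls off the work surface, if the arm or the gripper's body presses on something with over 40 N, if the wrist force passes 120 N, or if a joint passes its speed limit or range.

## Working session

There is one attempt and no reset: what is moved stays moved. The work goes in short steps, Python scripts to look and compute and a shell command to move; the robot and the scene stay as the last step left them, time stands still between calls to the robot, and variables do not carry over. Pictures are saved under pics/ and viewed, about 8 in all and at most 12, crops included, and the job is handed in when it is done.

```bash
mkdir -p pics; ls
cat > h.py <<'E'
import numpy as np, cv2
from cell import observe, capture, finish_job, grip_point_offset
def snap(n,f):
    c=capture(n); cv2.imwrite(f'pics/{f}.png',c['img'][:,:,::-1]); np.savez(f'pics/{f}.npz',**c); return c
def load(f): return dict(np.load(f'pics/{f}.npz'))
def ray(c,u,v):
    d=np.array(c['rotation'])@np.linalg.solve(np.array(c['intrinsics']),[u,v,1.]); return np.array(c['eye']),d
def onz(c,u,v,z):
    e,d=ray(c,u,v); return e+d*(z-e[2])/d[2]
def proj(c,p):
    q=np.array(c['intrinsics'])@(np.array(c['rotation']).T@(np.array(p)-np.array(c['eye']))); return q[:2]/q[2]
def two(c1,p1,c2,p2):
    e1,d1=ray(c1,*p1);e2,d2=ray(c2,*p2)
    s=np.linalg.lstsq(np.c_[d1,-d2],e2-e1,rcond=None)[0]
    a,b=e1+s[0]*d1,e2+s[1]*d2; return (a+b)/2,np.linalg.norm(a-b)
E
python3 - <<'E'
from h import *
a=[]
for n in ['scene','side','wrist']:
    c=snap(n,n+'0'); print(n,np.round(c['eye'],3),np.round(c['rotation'],3).tolist(),c['intrinsics'][0][0])
    a.append(c['img'])
print(observe(),grip_point_offset)
E
```

```text
pics
scene [1.162 1.088 0.868] [-0.116, 0.209, 0.854, -0.463] 537.3722960488547
side [ 0.201 -0.907  0.794] [-0.387, 0.901, -0.185, 0.073] 476.9998242848609
wrist [0.649 0.079 0.385] [0.138, 0.99, 0.001, -0.001] 360.428705966693
{'t': 0.15, 'joint_pos': array([-1.74095596e-01,  2.45688629e-01,  1.55866654e+00,  2.47404007e-05,
        1.33870470e+00, -1.74090367e-01]), 'joint_vel': array([ 9.49441159e-05, -2.81939465e-03, -3.42630563e-03,  2.04802938e-04,
        9.98906822e-04,  4.21107146e-04]), 'tau': array([ 8.87750393e-04, -4.16263855e+01, -3.14982533e+01,  6.85620052e-02,
        3.16100603e-02, -6.42144232e-05]), 'eef_pos': array([6.49851811e-01, 3.68123474e-05, 4.03812168e-01]), 'ee_rot': array([-6.07660284e-04,  7.07110458e-01,  7.07102724e-01, -4.11188543e-04]), 'force': array([ 0.02847891,  0.82782939, -0.32146688]), 'ft_torque': array([-0.02247521,  0.00614727,  0.03034072]), 'opening': 0.09377702734418436} 0.1804
```

View pics/scene0.png

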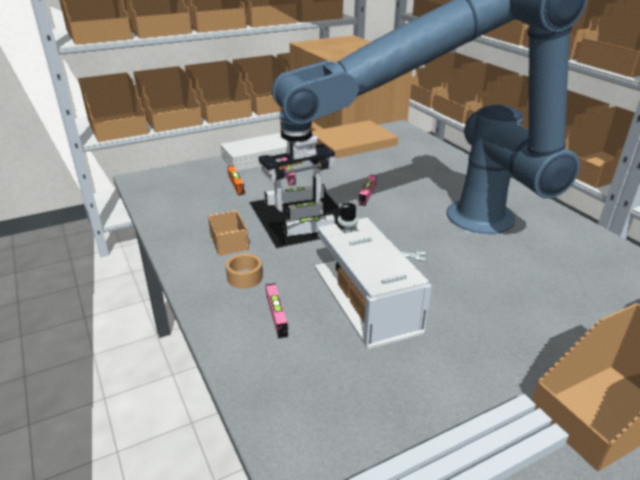

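View pics/side0.png

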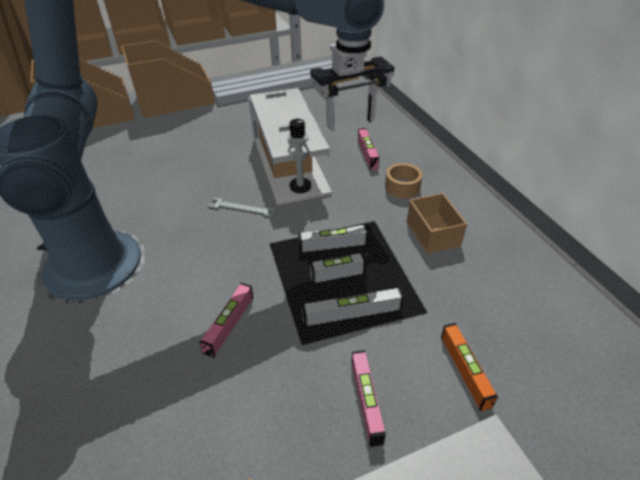

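Scene view: the mat with three grey levels is half hidden under the gripper (~(295,205)). The bay and board run from the knob (347,213) to the hinge end (400,290). Side view: grey levels on the mat at (334,238), (338,268) and (352,305), three pink look-alikes, one orange one, and the knob at (297,128).

Run:
```python
from h import *
c=load('side0'); im=c['img'][:,:,::-1]
crop=cv2.resize(im[215:335,260:420],None,fx=5,fy=5,interpolation=cv2.INTER_CUBIC)
cv2.imwrite('pics/crop1.png',crop)
# board/stops crop
crop2=cv2.resize(im[80:210,230:340],None,fx=4.5,fy=4.5,interpolation=cv2.INTER_CUBIC)
s=load('scene0')['img'][:,:,::-1]
crop3=cv2.resize(s[190:350,310:440],None,fx=3.65,fy=3.65,interpolation=cv2.INTER_CUBIC)
h=min(crop2.shape[0],crop3.shape[0]); 
o=np.hstack([cv2.resize(crop2,(390,460)),cv2.resize(crop3,(374,460))]); cv2.imwrite('pics/crop2.png',o)
```

```text
(no output)
```

View pics/crop1.png

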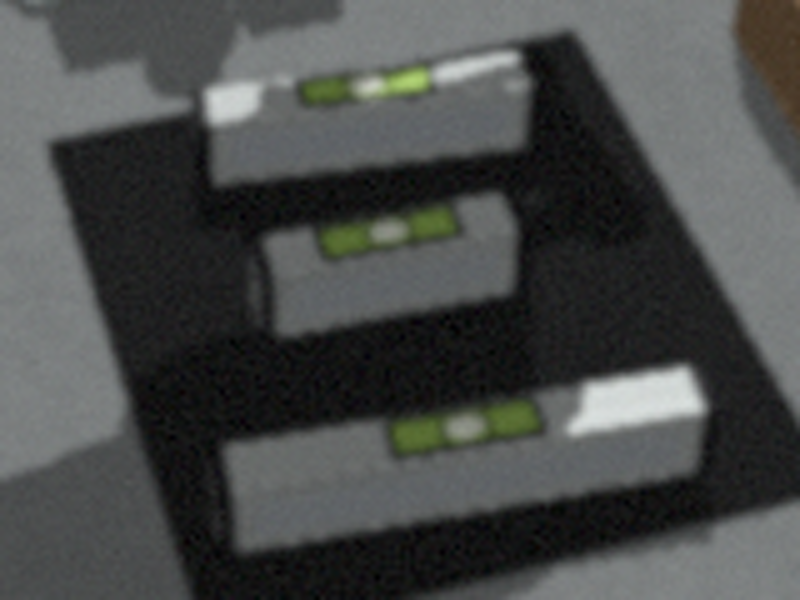

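View pics/crop2.png

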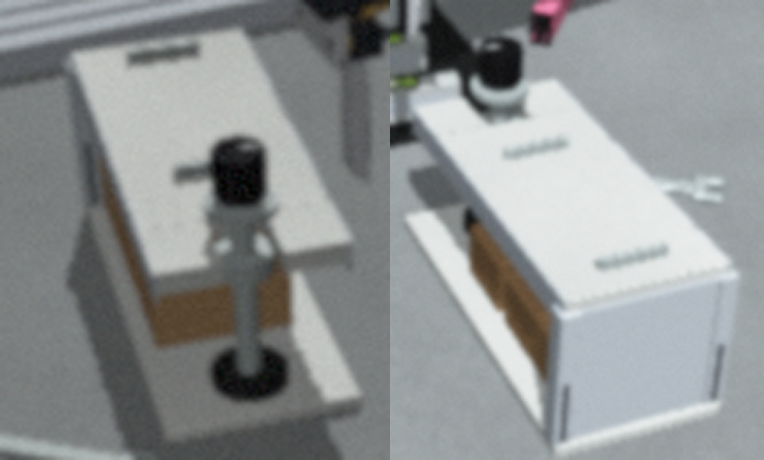

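Crop 1: three grey levels. Candidates: top (334,238), middle (338,268) shortest, bottom (352,305) longest; I'll check their lengths numerically. Crop 2: knob with a disc below it, and two stops on the board top.

Run:
```python
from h import *
c=load('side0'); s=load('scene0')
S=lambda x,y:(260+(x+.5)/5-.5,215+(y+.5)/5-.5)
for n,a,b,g in [('top',(212,187),(530,152),[(303,105),(430,92),(430,67),(300,82)]),('mid',(278,338),(518,297),[(325,258),(462,235),(452,206),(318,230)]),('bot',(238,553),(705,473),[(395,457),(543,428),(537,400),(390,426)])]:
    A=onz(c,*S(*a),.001);B=onz(c,*S(*b),.001); d=B-A
    print(n,'len',np.linalg.norm(d)+.012,'mid',(A+B)/2,'yaw',np.degrees(np.arctan2(d[1],d[0])))
    G=np.array([onz(c,*S(*p),.040) for p in g]); print('  vial',G.mean(0),np.linalg.norm(G[1]-G[0]),np.linalg.norm(G[3]-G[0]), np.degrees(np.arctan2(*(G[1]-G[0])[[1,0]])))
K=lambda x,y:(310+(x-390)*130/374,190+y*160/460)
D=lambda x,y:(230+x*110/390,80+y*130/460)
print('knob top',two(s,K(501,45),c,D(239,145)))
for n,a,b in [('far',(505,155),(568,143)),('near',(597,265),(667,250))]:
    A=onz(s,*K(*a),.172);B=onz(s,*K(*b),.175);print(n,A,B,(A+B)/2)
A=onz(c,*D(130,57),.183);B=onz(c,*D(200,46),.183);print('side near stop',A,B,(A+B)/2)
for n,p in [('hingeL',(563,300)),('hingeR',(733,270)),('footL',(413,112)),('footR',(555,82))]: print(n,onz(s,*K(*p),.168))
```

```text
Traceback (most recent call last):
  File "h.py", line 9, in onz
    e,d=ray(c,u,v); return e+d*(z-e[2])/d[2]
        ~~~^^^^^^^
  File "h.py", line 7, in ray
    d=np.array(c['rotation'])@np.linalg.solve(np.array(c['intrinsics']),[u,v,1.]); return np.array(c['eye']),d
      ~~~~~~~~~~~~~~~~~~~~~~~^~~~~~~~~~~~~~~~~~~~~~~~~~~~~~~~~~~~~~~~~~~~~~~~~~~~
ValueError: matmul: Input operand 1 has a mismatch in its core dimension 0, with gufunc signature (n?,k),(k,m?)->(n?,m?) (size 3 is different from 4)
```

```bash
sed -i "s/^def snap/from scipy.spatial.transform import Rotation as Ro\ndef snap/; s/c=capture(n);/c=capture(n); q=c['rotation']; c['rotation']=Ro.from_quat([*q[1:],q[0]]).as_matrix();/" h.py
python3 - <<'E'
from h import *
for n in ['scene0','side0','wrist0']:
    c=load(n); q=c['rotation']; c['rotation']=Ro.from_quat([*q[1:],q[0]]).as_matrix(); np.savez(f'pics/{n}.npz',**c)
c=load('side0'); s=load('scene0')
print(c['rotation'][:,2],s['rotation'][:,2])
S=lambda x,y:(260+(x+.5)/5-.5,215+(y+.5)/5-.5)
for n,a,b,g in [('top',(212,187),(530,152),[(303,105),(430,92),(430,67),(300,82)]),('mid',(278,338),(518,297),[(325,258),(462,235),(452,206),(318,230)]),('bot',(238,553),(705,473),[(395,457),(543,428),(537,400),(390,426)])]:
    A=onz(c,*S(*a),.001);B=onz(c,*S(*b),.001); d=B-A
    print(n,'len',np.linalg.norm(d)+.012,'mid',(A+B)/2,'yaw',np.degrees(np.arctan2(d[1],d[0])))
    G=np.array([onz(c,*S(*p),.040) for p in g]); print('  vial',G.mean(0),np.linalg.norm(G[1]-G[0]),np.linalg.norm(G[3]-G[0]), np.degrees(np.arctan2(*(G[1]-G[0])[[1,0]])))
K=lambda x,y:(310+(x-390)*130/374,190+y*160/460)
D=lambda x,y:(230+x*110/390,80+y*130/460)
print('knob top',two(s,K(501,45),c,D(239,145)))
for n,a,b in [('far',(505,155),(568,143)),('near',(597,265),(667,250))]:
    A=onz(s,*K(*a),.172);B=onz(s,*K(*b),.175);print(n,A,B,(A+B)/2)
A=onz(c,*D(130,57),.183);B=onz(c,*D(200,46),.183);print('side near stop',A,B,(A+B)/2)
for n,p in [('hingeL',(563,300)),('hingeR',(733,270)),('footL',(413,112)),('footR',(555,82))]: print(n,onz(s,*K(*p),.168))
E
```

```text
[ 0.27378697  0.66965589 -0.69036345] [-0.39078536 -0.74218525 -0.54447025]
top len 0.16387409011041154 mid [ 0.52847466 -0.17857415  0.001     ] yaw -14.755343672574513
  vial [ 0.53198439 -0.16322916  0.04      ] 0.05941230818801879 0.01574219889257255 -15.151913627729742
mid len 0.12142567207369155 mid [ 0.50159867 -0.268447    0.001     ] yaw -10.740761234206497
  vial [ 0.50357415 -0.25301738  0.04      ] 0.06115825773122336 0.017040256886104534 -10.628335432116302
bot len 0.20941048754728103 mid [ 0.48590333 -0.37825463  0.001     ] yaw -11.574361993321693
  vial [ 0.48728308 -0.36482167  0.04      ] 0.06164326097147548 0.01591041070435472 -9.619328606304542
knob top (array([0.53872872, 0.06724324, 0.20678558]), np.float64(0.002446639058246773))
far [0.59632676 0.17688806 0.172     ] [0.54281875 0.18903294 0.175     ] [0.56957276 0.1829605  0.1735    ]
near [0.61174414 0.33792723 0.172     ] [0.55702721 0.34966129 0.175     ] [0.58438567 0.34379426 0.1735    ]
side near stop [0.5240821  0.26363857 0.183     ] [0.5791214  0.25849791 0.183     ] [0.55160175 0.26106824 0.183     ]
hingeL [0.65373568 0.35757042 0.168     ]
hingeR [0.52177765 0.38537703 0.168     ]
footL [0.62927327 0.07605702 0.168     ]
footR [0.49228784 0.08865374 0.168     ]
```

Run:
```python
from h import *
c=load('side0'); s=load('scene0')
K=lambda x,y:(310+(x-390)*130/374,190+y*160/460)
D=lambda x,y:(230+x*110/390,80+y*130/460)
print(two(s,K(632,258),c,D(163,52)))
print(two(s,K(597,265),c,D(130,57)),two(s,K(667,250),c,D(200,46)))
print('far', two(s,K(568,143),c,D(177,175)), two(s,K(505,155),c,D(177,175)))
print('boardcorners',two(s,K(555,82),c,D(155,272)),two(s,K(413,112),c,D(350,240)), two(s,K(733,270),c,D(72,65)),two(s,K(563,300),c,D(240,35)))
print('bay bottom corner', onz(s,*K(555,448),0), onz(s,*K(718,408),0), onz(s,*K(408,215),0), onz(c,*D(170,437),0),onz(c,*D(358,405),0))
```

```text
(array([0.56732834, 0.32102091, 0.15181229]), np.float64(0.0008756307699520666))
(array([0.56266947, 0.31174329, 0.14560188]), np.float64(0.05132138904198609)) (array([0.5746521 , 0.33012237, 0.1598199 ]), np.float64(0.055726021412509104))
far (array([0.51742741, 0.14929679, 0.14449581]), np.float64(0.003425921871700956)) (array([0.54196899, 0.13728744, 0.1392462 ]), np.float64(0.052174836369696054))
boardcorners (array([0.46490587, 0.04536586, 0.13773971]), np.float64(0.0028432081659014383)) (array([0.60517373, 0.02934797, 0.13579525]), np.float64(0.0008953738408700565)) (array([0.49818359, 0.35646166, 0.13923486]), np.float64(0.004612679289466718)) (array([0.63839908, 0.33443557, 0.14595868]), np.float64(0.0013106842695331635))
bay bottom corner [6.38759308e-01 3.39844855e-01 1.11022302e-16] [0.49464353 0.36180606 0.        ] [0.59456888 0.00081333 0.        ] [4.62274987e-01 3.40936357e-02 1.11022302e-16] [0.60464682 0.01286327 0.        ]
```

Stops and corners triangulate consistently: board top z≈0.145, yaw ≈ -6.2°, knob (0.539,0.067), seat ≈ (0.557,0.236). Candidates: grey top level (334,238) measures 164 mm, middle (338,268) 121 mm, bottom (352,305) 209 mm. The top one is therefore level_mid, since 160 mm fits the 170 mm gap, and crop 1 confirms it is grey. I'll move over it and rotate so the jaws lie across it.

```bash
python3 -m creep '[{"delta_rot":[0,0,0],"travel":[-0.041,-0.0295,0],"gripper":0.094},{"delta_rot":[0,0,0],"travel":[-0.041,-0.0295,0],"gripper":0.094},{"delta_rot":[0,0,0],"travel":[-0.041,-0.0295,0],"gripper":0.094},{"delta_rot":[0,0,0],"travel":[-0.040,-0.0295,0],"gripper":0.094},{"delta_rot":[0,0,-9.4],"travel":[0,0,0],"gripper":0.094},{"delta_rot":[0,0,-9.4],"travel":[0,0,0],"gripper":0.094},{"delta_rot":[0,0,-9.4],"travel":[0,0,0],"gripper":0.094},{"delta_rot":[0,0,-9.4],"travel":[0,0,0],"gripper":0.094}]' 30
python3 -m creep '[{"delta_rot":[0,0,-9.4],"travel":[0,0,0],"gripper":0.094},{"delta_rot":[0,0,-9.4],"travel":[0,0,0],"gripper":0.094},{"delta_rot":[0,0,-9.4],"travel":[0,0,0],"gripper":0.094},{"delta_rot":[0,0,-9.2],"travel":[0,0,0],"gripper":0.094},{"delta_rot":[0,0,0],"travel":[0,0,0.02],"gripper":0.094},{"delta_rot":[0,0,0],"travel":[0,0,0.02],"gripper":0.094},{"delta_rot":[0,0,0],"travel":[0,0,0.02],"gripper":0.094},{"delta_rot":[0,0,0],"travel":[0,0,0],"gripper":0.094}]'
python3 - <<'E'
from h import *
c=snap('wrist','wrist1'); o=observe(); s=snap('scene','scene1')
q=o['ee_rot']; print(o['eef_pos'],Ro.from_quat([*q[1:],q[0]]).as_matrix().round(3).tolist(),o['joint_pos'].round(2))
im=c['img'].astype(int)
G=((im[:,:,1]-im[:,:,2]>60)).astype(np.uint8)
n,l,st,ce=cv2.connectedComponentsWithStats(G)
for i in range(1,n):
    if st[i,4]>100: print(st[i],ce[i],onz(c,*ce[i],.04))
E
```

```text
t: 1.15
eef_pos: [0.5319, -0.163, 0.4043]
ee_rot: [-0.0, 0.439, 0.898, 0.0]
force: [1.0, 0.4, -0.6]
opening: 0.094
t: 2.15
eef_pos: [0.5311, -0.1626, 0.3412]
ee_rot: [-0.003, 0.131, 0.991, 0.001]
force: [-0.7, 0.3, 0.6]
opening: 0.0938
[ 0.53160485 -0.16279273  0.34286034] [[-0.966, 0.26, -0.003], [0.26, 0.966, 0.002], [0.003, 0.001, -1.0]] [-0.5   0.09  1.85 -0.    1.2  -1.81]
[185 203  21  24 408] [195.12254902 214.54411765] [ 0.48306255 -0.25703453  0.04      ]
[309 208  19  25 425] [317.68941176 220.15764706] [ 0.5129026  -0.16353133  0.04      ]
[ 46 219  23  24 392] [ 57.21173469 230.62244898] [ 0.46661422 -0.36952319  0.04      ]
[195 250  21  24 402] [205.15671642 261.54477612] [ 0.52258437 -0.26296772  0.04      ]
[311 256  18  23 389] [319.31619537 267.03341902] [ 0.55179153 -0.17276994  0.04      ]
[ 59 266  23  23 382] [ 69.98691099 276.67015707] [ 0.50582652 -0.37712651  0.04      ]
```

View pics/wrist1.png

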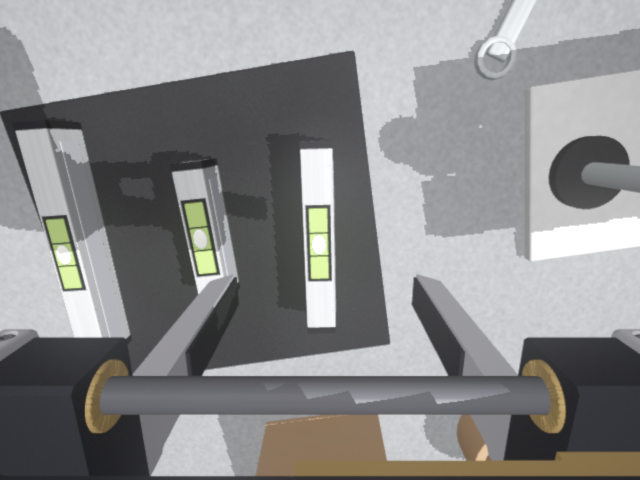

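The wrist view shows level_mid (grey) centred at (318,243) with ends at (317,149) and (320,326). It lies between the fingers, about 5 mm off along the jaw axis. Correct, descend and grip.

```bash
python3 -m creep '[{"delta_rot":[0,0,-1.2],"travel":[-0.002,-0.0045,0.02],"gripper":0.06},{"delta_rot":[0,0,0],"travel":[0,0,0.03],"gripper":0.06},{"delta_rot":[0,0,0],"travel":[0,0,0.03],"gripper":0.06},{"delta_rot":[0,0,0],"travel":[0,0,0.03],"gripper":0.06},{"delta_rot":[0,0,0],"travel":[0,0,0.015],"gripper":0.06},{"delta_rot":[0,0,0],"travel":[0,0,0.010],"gripper":0.06},{"delta_rot":[0,0,0],"travel":[0,0,0],"gripper":0.06},{"delta_rot":[0,0,0],"travel":[0,0,0],"gripper":0.0}]' 30
python3 -m creep '[{"delta_rot":[0,0,0],"travel":[0,0,0],"gripper":0.0},{"delta_rot":[0,0,0],"travel":[0,0,0],"gripper":0.0},{"delta_rot":[0,0,0],"travel":[0,0,0],"gripper":0.0},{"delta_rot":[0,0,0],"travel":[0,0,0],"gripper":0.0},{"delta_rot":[0,0,0],"travel":[0,0,-0.03],"gripper":0.0},{"delta_rot":[0,0,0],"travel":[0,0,-0.04],"gripper":0.0},{"delta_rot":[0,0,0],"travel":[0,0,-0.05],"gripper":0.0},{"delta_rot":[0,0,0],"travel":[0,0,-0.05],"gripper":0.0}]' 30
```

```text
t: 3.25
eef_pos: [0.5333, -0.1681, 0.2107]
ee_rot: [0.001, 0.12, 0.993, -0.0]
force: [-0.3, 0.5, -0.7]
opening: 0.0535
t: 4.25
eef_pos: [0.5322, -0.1676, 0.38]
ee_rot: [-0.001, 0.12, 0.993, 0.0]
force: [0.9, -0.8, -3.2]
opening: 0.024
```

```bash
python3 -m creep '[{"delta_rot":[0,0,0],"travel":[0,0,-0.045],"gripper":0},{"delta_rot":[0,0,0],"travel":[0,0,-0.045],"gripper":0},{"delta_rot":[0,0,0],"travel":[0.009,0.0498,0],"gripper":0},{"delta_rot":[0,0,0],"travel":[0.009,0.0498,0],"gripper":0},{"delta_rot":[0,0,0],"travel":[0.009,0.0498,0],"gripper":0},{"delta_rot":[0,0,0],"travel":[0.009,0.0498,0],"gripper":0},{"delta_rot":[0,0,0],"travel":[0.009,0.0498,0],"gripper":0},{"delta_rot":[0,0,0],"travel":[0.009,0.0498,0],"gripper":0}]' 30
python3 -m creep '[{"delta_rot":[0,0,0],"travel":[0.009,0.0498,0],"gripper":0},{"delta_rot":[0,0,0],"travel":[0.009,0.0498,0],"gripper":0},{"delta_rot":[0,0,10.3],"travel":[0,0,0],"gripper":0},{"delta_rot":[0,0,10.3],"travel":[0,0,0],"gripper":0},{"delta_rot":[0,0,10.3],"travel":[0,0,0],"gripper":0},{"delta_rot":[0,0,10.3],"travel":[0,0,0],"gripper":0},{"delta_rot":[0,0,10.3],"travel":[0,0,0],"gripper":0},{"delta_rot":[0,0,10.3],"travel":[0,0,0],"gripper":0}]' 30
python3 -m creep '[{"delta_rot":[0,0,10.3],"travel":[0,0,0],"gripper":0},{"delta_rot":[0,0,10.3],"travel":[0,0,0],"gripper":0},{"delta_rot":[0,0,0],"travel":[0,0,0.015],"gripper":0},{"delta_rot":[0,0,0],"travel":[0,0,0.015],"gripper":0},{"delta_rot":[0,0,0],"travel":[0,0,0.015],"gripper":0},{"delta_rot":[0,0,0],"travel":[0,0,0],"gripper":0},{"delta_rot":[0,0,0],"travel":[0,0,0],"gripper":0},{"delta_rot":[0,0,0],"travel":[0,0,0],"gripper":0}]' 30
python3 - <<'E'
from h import *
w=snap('wrist','wrist2');s=snap('side','side2');c=snap('scene','scene2')
print(observe()['joint_pos'])
a=cv2.resize(w['img'],(400,300))
b=cv2.resize(s['img'][60:210,220:370],(400,400),interpolation=cv2.INTER_CUBIC)
d=cv2.resize(c['img'][150:350,300:450],(375,500),interpolation=cv2.INTER_CUBIC)
o=np.zeros((600,800,3),np.uint8);o[:300,:400]=a;o[300:600,:400]=b[60:360];o[:500,420:795]=d
cv2.imwrite('pics/comp2.png',o[:,:,::-1])
E
```

```text
t: 5.25
eef_pos: [0.5512, 0.1368, 0.4685]
ee_rot: [-0.001, 0.12, 0.993, -0.0]
force: [0.4, 0.1, -3.0]
opening: 0.0236
t: 6.25
eef_pos: [0.5577, 0.2361, 0.4682]
ee_rot: [-0.001, 0.615, 0.788, -0.001]
force: [-0.7, 0.6, -2.4]
opening: 0.0237
t: 7.25
eef_pos: [0.5581, 0.2363, 0.4256]
ee_rot: [0.0, 0.744, 0.668, 0.001]
force: [-0.0, -0.7, -2.7]
opening: 0.0237
[2.13584648e-01 1.26453794e-01 1.65528586e+00 1.85993115e-05
 1.35876780e+00 3.21690526e-01]
```

View pics/comp2.png

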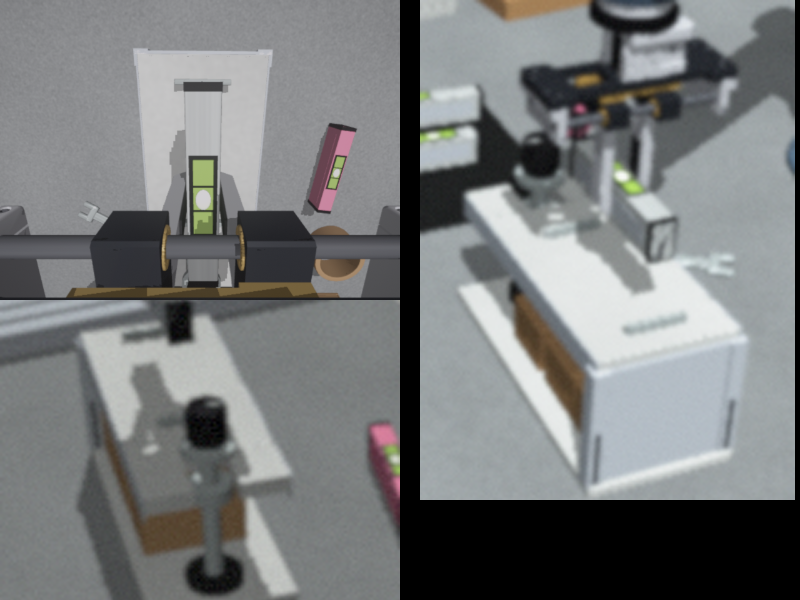

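Composite 2: the level hangs over the board, in line with it. The hinge stop is at wrist px ≈ (280–370,130), the board's hinge corners at (136,50) and (271,50) in the composite. Measuring the residual offset numerically.

Run:
```python
from h import *
w=load('wrist2'); im=w['img'].astype(int); g=im.sum(2)/3
# profile around the stop
for u in (286,364): print(u,[int(x) for x in g[118:150,u-2:u+3].mean(1)])
print([int(x) for x in g[131:134,265:386].mean(0)][::2])
G=((im[:,:,1]-im[:,:,2]>60)).astype(np.uint8)
n,l,st,ce=cv2.connectedComponentsWithStats(G)
for i in range(1,n):
    if st[i,4]>100: print(st[i],ce[i],onz(w,*ce[i],.255))
T=lambda x,y:(x*1.6,y*1.6)
H=.148
for n,p in [('HL',(135,53)),('HR',(271,53)),('sideL',(144,190)),('sideR',(258,190))]: print(n,onz(w,*T(*p),H))
print('level end cap top', onz(w,*T(187,82),.255),onz(w,*T(221,82),.255),onz(w,*T(187,91),.255))
print(observe()['eef_pos'])
```

```text
286 [192, 192, 192, 192, 192, 191, 191, 184, 166, 170, 173, 172, 171, 170, 169, 166, 156, 132, 141, 142, 143, 143, 143, 143, 142, 142, 143, 160, 188, 191, 191, 192]
364 [188, 188, 189, 189, 189, 190, 190, 189, 184, 170, 175, 176, 176, 174, 171, 169, 163, 148, 136, 155, 158, 158, 158, 158, 158, 158, 158, 158, 159, 169, 186, 190]
[195, 195, 194, 194, 194, 194, 190, 156, 168, 168, 168, 168, 168, 168, 118, 71, 71, 71, 71, 71, 71, 71, 71, 71, 71, 71, 71, 71, 71, 68, 71, 72, 72, 71, 71, 71, 72, 71, 71, 71, 72, 72, 72, 72, 69, 77, 159, 171, 171, 171, 171, 171, 163, 189, 189, 189, 189, 188, 188, 187, 188]
[535 251  16  18 203] [542.64039409 259.37931034] [0.65763683 0.25245745 0.255     ]
[ 309  257   32   40 1279] [324.51211884 276.48475371] [0.55995459 0.25476771 0.255     ]
[525 285  16  17 184] [532.36956522 292.98913043] [0.65388926 0.23648106 0.255     ]
[309 301  32  35 385] [324.55584416 315.0961039 ] [0.55791417 0.23557449 0.255     ]
[310 340  29  33 468] [320.88888889 349.34401709] [0.5542201 0.2176715 0.255    ]
HL [0.49824235 0.3560071  0.148     ]
HR [0.64241903 0.34058117 0.148     ]
sideL [0.47935809 0.19718078 0.148     ]
sideR [0.62219306 0.18175465 0.148     ]
level end cap top [0.55649566 0.31842519 0.255     ] [0.57837111 0.31608059 0.255     ] [0.55578625 0.3128317  0.255     ]
[0.55796672 0.23623854 0.42528378]
```

Run:
```python
from h import *
w=load('wrist2')
u=np.array([.110,.994])
for z in (.150,.156):
    p=onz(w,323.5,130,z); a=onz(w,279,130.5,z);b=onz(w,368.5,130.5,z)
    print(z,p,np.linalg.norm(a-b),'seat',p[:2]-.088*u)
c=load('side0'); s=load('scene0')
K=lambda x,y:(310+(x-390)*130/374,190+y*160/460)
p=onz(s,*K(536,149),.147);print('foot stop scene',p,'seat',p[:2]+.088*u)
p=onz(s,*K(632,258),.152);print('hinge stop scene',p,'seat',p[:2]-.088*u)
k=np.array([.5387,.0672]);print('from knob',k+.17*u)
```

```text
0.15 [0.56633659 0.31969329 0.15      ] 0.06114142029853964 seat [0.55665659 0.23222129]
0.156 [0.56633541 0.31958738 0.156     ] 0.0597148734661671 seat [0.55665541 0.23211538]
foot stop scene [0.54745558 0.14821284 0.147     ] seat [0.55713558 0.23568484]
hinge stop scene [0.56700103 0.32126716 0.152     ] seat [0.55732103 0.23379516]
from knob [0.5574  0.23618]
```

```bash
python3 -m creep '[{"delta_rot":[0,1,0],"travel":[-0.005,-0.0015,0.01],"gripper":0},{"delta_rot":[0,1,0],"travel":[-0.006,0,0.01],"gripper":0},{"delta_rot":[0,0,0],"travel":[0,0,0.015],"gripper":0},{"delta_rot":[0,0,0],"travel":[0,0,0.012],"gripper":0},{"delta_rot":[0,0,0],"travel":[0,0,0.01],"gripper":0},{"delta_rot":[0,0,0],"travel":[0,0,0],"gripper":0},{"delta_rot":[0,0,0],"travel":[0,0,0],"gripper":0},{"delta_rot":[0,0,0],"travel":[0,0,0],"gripper":0}]' 30
python3 - <<'E'
from h import *
w=snap('wrist','wrist3');s=snap('side','side3');c=snap('scene','scene3')
a=w['img'][120:480,150:550][:300]
b=cv2.resize(s['img'][80:190,230:350],(400,300),interpolation=cv2.INTER_CUBIC)
d=cv2.resize(c['img'][190:320,325:425],(390,507),interpolation=cv2.INTER_CUBIC)
o=np.zeros((600,800,3),np.uint8);o[:300,:400]=a;o[300:600,:400]=b;o[:507,405:795]=d
cv2.imwrite('pics/comp3.png',o[:,:,::-1])
E
```

```text
t: 8.4
eef_pos: [0.5556, 0.227, 0.3683]
ee_rot: [-0.011, 0.744, 0.668, 0.014]
force: [0.1, 0.2, -2.7]
opening: 0.0239
```

View pics/comp3.png

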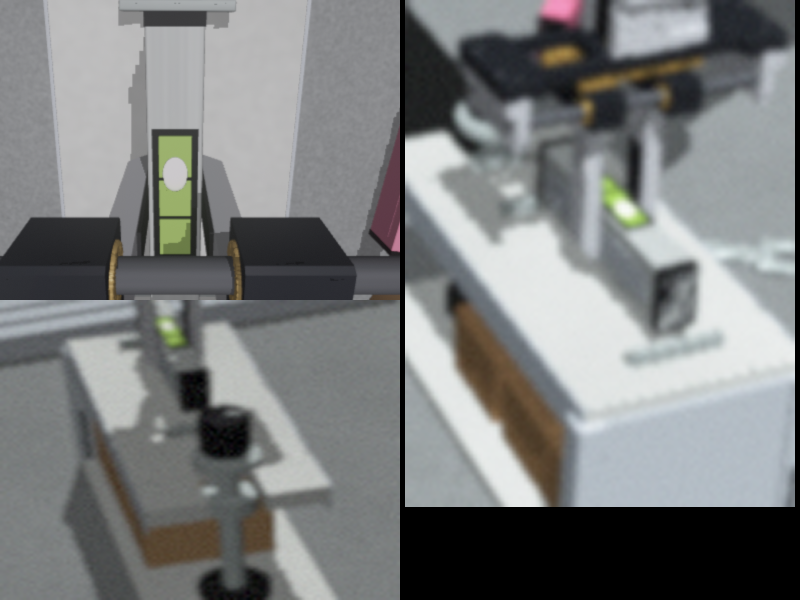

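Run:
```python
from h import *
w=load('wrist3'); g=w['img'].astype(int).sum(2)/3
for u in (275,325,380): print(u,[int(x) for x in g[112:150,u-2:u+3].mean(1)])
o=observe();q=o['ee_rot'];R=Ro.from_quat([*q[1:],q[0]]).as_matrix();tip=o['eef_pos']+R@[0,0,.1804];print(tip,R[:,0])
u=R[:,0]
# two rays
for v in (131,132,133):
    e=onz(w,327,v,tip[2]-.0301+.040+.003); print('level end',e,(e-tip)[:2]@u[:2]-.0, )
for v in (127,129,131):
    e=onz(w,327,v,.155); print('stop',v,e,(e-tip)[:2]@u[:2])
```

```text
275 [185, 185, 185, 185, 185, 184, 178, 164, 166, 167, 167, 166, 165, 164, 163, 162, 157, 142, 115, 118, 135, 137, 137, 137, 137, 137, 136, 136, 136, 136, 135, 137, 150, 175, 184, 185, 185, 185]
325 [184, 184, 184, 184, 184, 183, 175, 156, 165, 170, 166, 160, 167, 167, 165, 163, 161, 152, 118, 69, 60, 60, 60, 60, 60, 60, 60, 60, 60, 60, 60, 60, 60, 69, 119, 172, 176, 176]
380 [182, 183, 183, 183, 183, 183, 178, 166, 165, 171, 172, 172, 170, 168, 166, 164, 161, 155, 138, 122, 145, 169, 171, 172, 172, 172, 171, 171, 171, 172, 175, 180, 180, 180, 180, 181, 182, 183]
[0.55625541 0.2332247  0.18773879] [0.10785479 0.99354682 0.03510076]
level end [0.56576892 0.31394155 0.20063879] 0.08122204726291249
level end [0.56572808 0.31355554 0.20063879] 0.08083412709044639
level end [0.56568718 0.31316904 0.20063879] 0.08044571167834932
stop 127 [0.56655799 0.31816953 0.155     ] 0.08550784852966417
stop 129 [0.56645225 0.31717026 0.155     ] 0.08450362235805847
stop 131 [0.56634625 0.31616844 0.155     ] 0.08349683535810701
```

```bash
python3 -m creep '[{"delta_rot":[0,0,0],"travel":[-0.0015,0,0.003],"gripper":0},{"delta_rot":[0,0,0],"travel":[0,0,0.003],"gripper":0},{"delta_rot":[0,0,0],"travel":[0,0,0.002],"gripper":0},{"delta_rot":[0,0,0],"travel":[0,0,0.001],"gripper":0},{"delta_rot":[0,0,0],"travel":[0,0,0.001],"gripper":0},{"delta_rot":[0,0,0],"travel":[0,0,0],"gripper":0},{"delta_rot":[0,0,0],"travel":[0,0,0],"gripper":0},{"delta_rot":[0,0,0],"travel":[0,0,0],"gripper":0}]'
python3 -m creep '[{"delta_rot":[0,0,0],"travel":[0,0,0.001],"gripper":0},{"delta_rot":[0,0,0],"travel":[0,0,0],"gripper":0},{"delta_rot":[0,0,0],"travel":[0,0,0.001],"gripper":0},{"delta_rot":[0,0,0],"travel":[0,0,0],"gripper":0},{"delta_rot":[0,0,0],"travel":[0,0,0],"gripper":0},{"delta_rot":[0,0,0],"travel":[0,0,0],"gripper":0},{"delta_rot":[0,0,0],"travel":[0,0,0],"gripper":0},{"delta_rot":[0,0,0],"travel":[0,0,0],"gripper":0}]'
```

```text
t: 9.55
eef_pos: [0.5553, 0.2258, 0.3577]
ee_rot: [-0.012, 0.744, 0.668, 0.013]
force: [-0.3, -0.0, -3.5]
opening: 0.0238
t: 10.55
eef_pos: [0.5552, 0.2258, 0.3555]
ee_rot: [-0.012, 0.744, 0.668, 0.013]
force: [-0.4, -0.1, -3.4]
opening: 0.0236
```

```bash
python3 -m creep '[{"delta_rot":[0,0,0],"travel":[0,0,0.001],"gripper":0},{"delta_rot":[0,0,0],"travel":[0,0,0],"gripper":0},{"delta_rot":[0,0,0],"travel":[0,0,0.001],"gripper":0},{"delta_rot":[0,0,0],"travel":[0,0,0],"gripper":0},{"delta_rot":[0,0,0],"travel":[0,0,0],"gripper":0},{"delta_rot":[0,0,0],"travel":[0,0,0],"gripper":0},{"delta_rot":[0,0,0],"travel":[0,0,0],"gripper":0},{"delta_rot":[0,0,0],"travel":[0,0,0],"gripper":0}]'
python3 -m creep '[{"delta_rot":[0,0,0],"travel":[0,0,0.001],"gripper":0},{"delta_rot":[0,0,0],"travel":[0,0,0],"gripper":0},{"delta_rot":[0,0,0],"travel":[0,0,0.001],"gripper":0},{"delta_rot":[0,0,0],"travel":[0,0,0],"gripper":0},{"delta_rot":[0,0,0],"travel":[0,0,0],"gripper":0},{"delta_rot":[0,0,0],"travel":[0,0,0],"gripper":0},{"delta_rot":[0,0,0],"travel":[0,0,0],"gripper":0},{"delta_rot":[0,0,0],"travel":[0,0,0],"gripper":0}]'
```

```text
t: 11.55
eef_pos: [0.5553, 0.2259, 0.3535]
ee_rot: [-0.012, 0.744, 0.668, 0.013]
force: [0.4, -0.1, -3.2]
opening: 0.0238
t: 12.55
eef_pos: [0.5554, 0.2259, 0.352]
ee_rot: [-0.011, 0.744, 0.668, 0.013]
force: [-0.8, -0.3, 2.9]
opening: 0.0238
```

Contact: force went from -3.2 to +2.9 N. Releasing, then lifting clear.

```bash
python3 -m creep '[{"delta_rot":[0,0,0],"travel":[0,0,0],"gripper":0.06},{"delta_rot":[0,0,0],"travel":[0,0,0],"gripper":0.06},{"delta_rot":[0,0,0],"travel":[0,0,0],"gripper":0.06},{"delta_rot":[0,0,0],"travel":[0,0,-0.01],"gripper":0.06},{"delta_rot":[0,0,0],"travel":[0,0,-0.02],"gripper":0.06},{"delta_rot":[0,0,0],"travel":[0,0,-0.03],"gripper":0.06},{"delta_rot":[0,-1,0],"travel":[0.003,0,-0.03],"gripper":0.06},{"delta_rot":[0,-1,0],"travel":[0.003,0,-0.01],"gripper":0.06}]'
python3 - <<'E'
from h import *
w=snap('wrist','wrist4');c=snap('scene','scene4');s=snap('side','side4')
o=observe();print(o['eef_pos'],o['ee_rot'],o['joint_pos'])
a=cv2.resize(w['img'][60:460,120:520],(400,400))
b=cv2.resize(s['img'][80:155,240:340],(267,200),interpolation=cv2.INTER_CUBIC)
d=cv2.resize(c['img'][190:320,325:425],(390,507),interpolation=cv2.INTER_CUBIC)
O=np.zeros((600,800,3),np.uint8);O[:400,:400]=a;O[400:600,:267]=b;O[:507,405:795]=d
cv2.imwrite('pics/comp4.png',O[:,:,::-1])
E
```

```text
t: 13.55
eef_pos: [0.5558, 0.2287, 0.4557]
ee_rot: [0.002, 0.744, 0.668, 0.002]
force: [-0.5, 0.0, -0.8]
opening: 0.0603
[0.55546866 0.22879938 0.45188531] [1.29156607e-04 7.44182149e-01 6.67976679e-01 2.61015539e-04] [2.02170855e-01 9.50383804e-02 1.64068094e+00 4.11950245e-05
 1.40529231e+00 3.09987116e-01]
```

View pics/comp4.png

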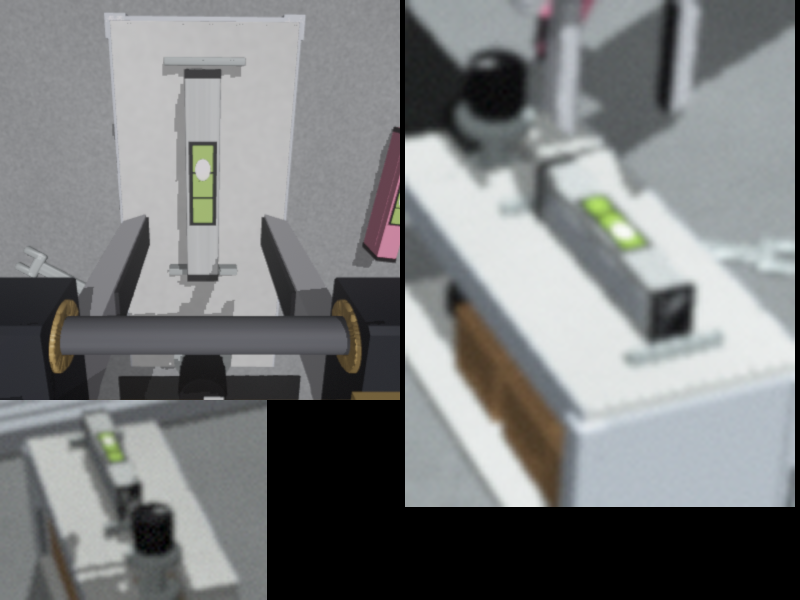

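Composite 4: the level sits flat between the stops, with gaps at both ends and clear of both. The bubble at wrist crop (203,170) is about 14 px hinge-ward of vial centre (203,184). Next I triangulate the knob from its black blob and measure the bubble.

```bash
cat >> h.py <<'E'
def bubble(c,near,zt=.186):
    """green vial window and bubble: reads offset along board y (u), in mm; + = toward hinge"""
    im=c['img'].astype(int); G=((im[:,:,1]-im[:,:,2]>45)).astype(np.uint8)
    m=cv2.morphologyEx(G,cv2.MORPH_CLOSE,np.ones((25,25),np.uint8))
    n,l,st,ce=cv2.connectedComponentsWithStats(m)
    k=[i for i in range(1,n) if st[i,4]>60]
    i=min(k,key=lambda i:np.linalg.norm(onz(c,*ce[i],zt)[:2]-near))
    r=cv2.minAreaRect(cv2.findContours((l==i).astype(np.uint8),0,2)[0][0])
    box=cv2.boxPoints(r); inner=(l==i)
    inner=cv2.erode(inner.astype(np.uint8),np.ones((3,3)))>0
    B=inner&(im[:,:,2]>150)&(im[:,:,1]-im[:,:,2]<40)
    ys,xs=np.nonzero(B); u=np.array([.110,.994])
    W=onz(c,*r[0],zt); b=onz(c,xs.mean(),ys.mean(),zt)
    P=np.array([onz(c,*p,zt)[:2]@u for p in box]); 
    return dict(win=W,len=np.ptp(P),n=len(xs),off_mm=1000*(b-W)[:2]@u, span=1000*np.ptp([onz(c,x,y,zt)[:2]@u for x,y in zip(xs,ys)]))
E
python3 - <<'E'
from h import *
w=load('wrist4');c=load('scene4');s=load('side4')
print('w',bubble(w,[.557,.235]));print('c',bubble(c,[.557,.235]))
def blob(c,p):
    q=proj(c,p).astype(int);im=c['img'];m=(im.max(2)<60).astype(np.uint8)
    x0,y0=q-22; m=m[y0:y0+44,x0:x0+44]; n,l,st,ce=cv2.connectedComponentsWithStats(m)
    i=max(range(1,n),key=lambda i:st[i,4]); print(q,st[i]+[x0,y0,0,0,0])
    return (st[i,0]+st[i,2]/2-.5+x0,st[i,1]+st[i,3]/2-.5+y0)
k=[.539,.067,.189]
for n,A,B in (('4',c,s),('0',load('scene0'),load('side0'))):
    print(n,two(A,blob(A,k),B,blob(B,k)))
E
```

```text
w {'win': array([0.55594914, 0.23325434, 0.186     ]), 'len': np.float64(0.05774425214060702), 'n': 275, 'off_mm': np.float64(11.015307358990654), 'span': np.float64(15.583458797699734)}
c {'win': array([0.55566335, 0.23436346, 0.186     ]), 'len': np.float64(0.06792058600625611), 'n': 1, 'off_mm': np.float64(2.7120444534766253), 'span': np.float64(0.0)}
[347 211] [325 193  31  36 556]
[297 127] [289 119  16  20 234]
4 (array([0.54304997, 0.0548452 , 0.18982392]), np.float64(0.020676308365974796))
[347 211] [325 191  30  37 436]
[297 127] [289 120  15  18 216]
0 (array([0.54141497, 0.05105599, 0.19210199]), np.float64(0.02249377648235554))
```

Run:
```python
from h import *
c=load('scene4');s=load('side4')
print(two(c,(348.6,212),s,(296.6,128.5)))
print(onz(c,348.6,212,.189),onz(s,296.6,128.5,.189))
```

```text
(array([0.53617902, 0.0661461 , 0.18728001]), np.float64(0.0005875957033527694))
[0.53745101 0.06877021 0.189     ] [0.53545764 0.06317466 0.189     ]
```

```bash
python3 -m creep '[{"delta_rot":[0,0,0],"travel":[-0.041,0,0],"gripper":0.064},{"delta_rot":[0,0,0],"travel":[-0.041,0,0],"gripper":0.064},{"delta_rot":[0,0,0],"travel":[-0.041,0,0],"gripper":0.064},{"delta_rot":[0,0,0],"travel":[-0.041,-0.001,0],"gripper":0.064},{"delta_rot":[0,0,-10],"travel":[0,0,0],"gripper":0.064},{"delta_rot":[0,0,-10],"travel":[0,0,0],"gripper":0.064},{"delta_rot":[0,0,-10],"travel":[0,0,0],"gripper":0.064},{"delta_rot":[0,0,-10],"travel":[0,0,0],"gripper":0.064}]'
python3 -m creep '[{"delta_rot":[0,0,-10],"travel":[0,0,0],"gripper":0.064},{"delta_rot":[0,0,0],"travel":[0,0,0.01],"gripper":0.064},{"delta_rot":[0,0,0],"travel":[0,0,0.015],"gripper":0.064},{"delta_rot":[0,0,0],"travel":[0,0,0],"gripper":0.064},{"delta_rot":[0,0,0],"travel":[0,0,0],"gripper":0.064},{"delta_rot":[0,0,0],"travel":[0,0,0],"gripper":0.064},{"delta_rot":[0,0,0],"travel":[0,0,0],"gripper":0.064},{"delta_rot":[0,0,0],"travel":[0,0,0],"gripper":0.064}]'
python3 - <<'E'
from h import *
w=snap('wrist','wrist5');c=snap('scene','scene5');s=snap('side','side5')
try: print(bubble(w,[.557,.235]))
except Exception as e: print(e)
O=np.zeros((480,800,3),np.uint8);O[:300,:400]=cv2.resize(w['img'],(400,300))
O[:300,400:]=cv2.resize(c['img'][170:245,300:400],(400,300),interpolation=cv2.INTER_CUBIC)
O[300:,:240]=cv2.resize(s['img'][80:155,250:350],(240,180),interpolation=cv2.INTER_CUBIC)
cv2.imwrite('pics/comp5.png',O[:,:,::-1])
E
```

```text
t: 14.7
eef_pos: [0.5366, 0.0656, 0.4498]
ee_rot: [-0.001, 0.469, 0.883, -0.001]
force: [-0.0, 0.3, 0.3]
opening: 0.0639
t: 15.7
eef_pos: [0.5369, 0.0657, 0.4269]
ee_rot: [0.0, 0.392, 0.92, 0.0]
force: [-0.9, 0.6, 0.2]
opening: 0.0642
{'win': array([0.5566395 , 0.23582053, 0.186     ]), 'len': np.float64(0.06224461363257566), 'n': 496, 'off_mm': np.float64(11.349667029522271), 'span': np.float64(16.000981851164497)}
```

View pics/comp5.png

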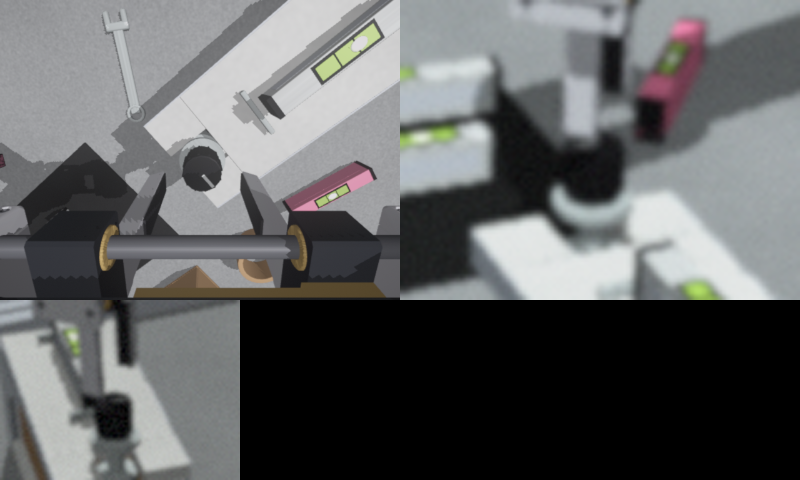

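Composite 5: the knob (composite (203,176)) lies centred between the open fingers, and the bubble is off toward the hinge by 11.3 mm. Check the knob position, then descend.

Run:
```python
from h import *
w=load('wrist5');im=w['img'];m=(im.max(2)<75).astype(np.uint8)[225:315,270:370]
n,l,st,ce=cv2.connectedComponentsWithStats(m);i=max(range(1,n),key=lambda i:st[i,4]);x,y,a,b,_=st[i]+[270,225,0,0,0];print(x,y,a,b)
print('centre x via width', onz(w,x+a/2,y+b-a/2,.207), onz(w,x+a/2,y+b/2,.190),observe()['eef_pos'],a*(.377-.207+.03)/360)
```

```text
291 234 64 72
centre x via width [0.53534203 0.06523742 0.207     ] [0.53798289 0.06236429 0.19      ] [0.53684507 0.06569064 0.4267152 ] 0.035555555555555556
```

```bash
python3 -m creep '[{"delta_rot":[0,0,0],"travel":[0,0,0.01],"gripper":0.064},{"delta_rot":[0,0,0],"travel":[0,0,0.01],"gripper":0.064},{"delta_rot":[0,0,0],"travel":[0,0,0.01],"gripper":0.064},{"delta_rot":[0,0,0],"travel":[0,0,0.01],"gripper":0.064},{"delta_rot":[0,0,0],"travel":[0,0,0.01],"gripper":0.064},{"delta_rot":[0,0,0],"travel":[0,0,0.003],"gripper":0.064},{"delta_rot":[0,0,0],"travel":[0,0,0],"gripper":0.064},{"delta_rot":[0,0,0],"travel":[0,0,0],"gripper":0.064}]'
```

```text
t: 16.85
eef_pos: [0.537, 0.0657, 0.3741]
ee_rot: [0.0, 0.392, 0.92, 0.0]
force: [0.3, 0.5, 0.3]
opening: 0.064
```

```bash
python3 -m creep '[{"delta_rot":[0,0,0],"travel":[0,0,0],"gripper":0.0},{"delta_rot":[0,0,0],"travel":[0,0,0],"gripper":0.0},{"delta_rot":[0,0,0],"travel":[0,0,0],"gripper":0.0},{"delta_rot":[0,0,0],"travel":[0,0,0],"gripper":0.0},{"delta_rot":[0,0,0],"travel":[0,0,0],"gripper":0.0},{"delta_rot":[0,0,3],"travel":[0,0,0],"gripper":0.0},{"delta_rot":[0,0,3],"travel":[0,0,0],"gripper":0.0},{"delta_rot":[0,0,4],"travel":[0,0,0],"gripper":0.0}]' 35
python3 -m creep '[{"delta_rot":[0,0,5],"travel":[0,0,0],"gripper":0.0},{"delta_rot":[0,0,5],"travel":[0,0,0],"gripper":0.0},{"delta_rot":[0,0,5],"travel":[0,0,0],"gripper":0.0},{"delta_rot":[0,0,5],"travel":[0,0,0],"gripper":0.0},{"delta_rot":[0,0,5],"travel":[0,0,0],"gripper":0.0},{"delta_rot":[0,0,5],"travel":[0,0,0],"gripper":0.0},{"delta_rot":[0,0,0],"travel":[0,0,0],"gripper":0.0},{"delta_rot":[0,0,0],"travel":[0,0,0],"gripper":0.0}]' 35
python3 -m creep '[{"delta_rot":[0,0,0],"travel":[0,0,0],"gripper":0.0},{"delta_rot":[0,0,0],"travel":[0,0,0],"gripper":0.0},{"delta_rot":[0,0,0],"travel":[0,0,0],"gripper":0.0},{"delta_rot":[0,0,0],"travel":[0,0,0],"gripper":0.0},{"delta_rot":[0,0,0],"travel":[0,0,0],"gripper":0.0},{"delta_rot":[0,0,0],"travel":[0,0,0],"gripper":0.0},{"delta_rot":[0,0,0],"travel":[0,0,0],"gripper":0.0},{"delta_rot":[0,0,0],"travel":[0,0,0],"gripper":0.0}]' 35
python3 - <<'E'
from h import *
w=snap('wrist','wrist6')
o=observe();print(o['joint_pos'][5],o['ft_torque'],bubble(w,[.557,.235]),bubble(load('wrist5'),[.557,.235],.188))
E
```

```text
t: 17.85
eef_pos: [0.5367, 0.0654, 0.3737]
ee_rot: [0.0, 0.471, 0.882, -0.001]
force: [-3.2, -2.2, 2.7]
opening: 0.0373
t: 18.85
eef_pos: [0.537, 0.0656, 0.3738]
ee_rot: [0.0, 0.682, 0.731, 0.0]
force: [-0.3, -1.7, 0.5]
opening: 0.0373
t: 19.85
eef_pos: [0.537, 0.0656, 0.3738]
ee_rot: [0.0, 0.683, 0.73, 0.0]
force: [4.0, -4.3, -0.5]
opening: 0.0374
-0.15429319386107548 [-0.69200554 -0.54244085  0.27009033] {'win': array([0.66874813, 0.14540725, 0.186     ]), 'len': np.float64(0.03628094537632895), 'n': 203, 'off_mm': np.float64(-0.17287173434431263), 'span': np.float64(8.59062314174383)} {'win': array([0.55596303, 0.23480525, 0.188     ]), 'len': np.float64(0.0616849413777778), 'n': 496, 'off_mm': np.float64(11.247616532830087), 'span': np.float64(15.857109071352848)}
```

Run:
```python
from h import *
w=load('wrist6')
for d in (-.03,0,.03): print(proj(w,[.556+.11*d,.235+.994*d,.19]))
s=snap('side','side6');c=snap('scene','scene6')
O=np.zeros((600,800,3),np.uint8);O[:300,:400]=cv2.resize(w['img'],(400,300))
q=proj(c,[.556,.235,.19]).astype(int);print(q);O[:300,400:]=cv2.resize(c['img'][q[1]-15:q[1]+15,q[0]-20:q[0]+20],(400,300),interpolation=cv2.INTER_CUBIC)
q=proj(s,[.556,.235,.19]).astype(int);print(q);O[300:,:400]=cv2.resize(s['img'][q[1]-15:q[1]+15,q[0]-20:q[0]+20],(400,300),interpolation=cv2.INTER_CUBIC)
cv2.imwrite('pics/comp6.png',O[:,:,::-1])
```

```text
[388.58938877 -17.75569498]
[ 406.60822877 -109.14126539]
[ 426.92846159 -212.19873566]
[378 245]
[281  95]
```

View pics/comp6.png

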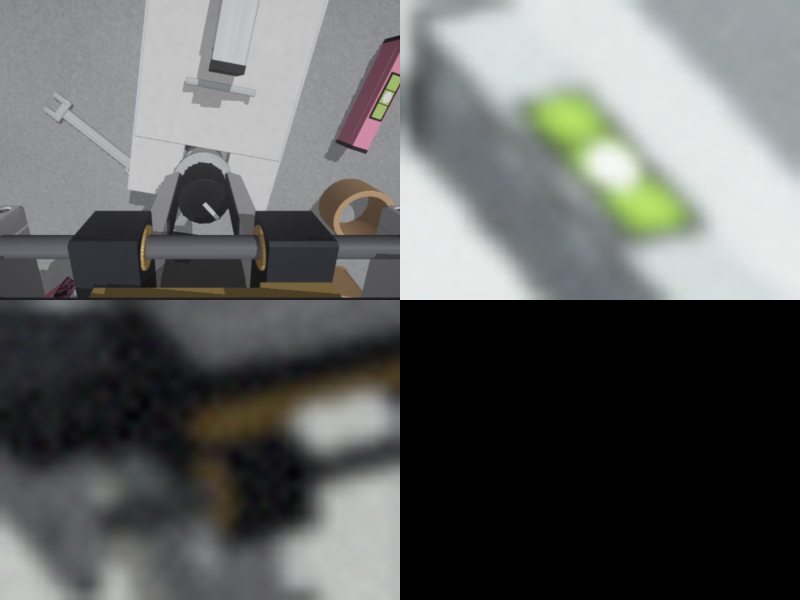

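Composite 6: in the scene view the bubble (612,163) is near the middle of the window. The wrist view no longer holds the vial. I'll take a sub-pixel profile along the vial axis in the scene view.

```bash
cat >> h.py <<'E'
def scene_off(c, p0=(.556,.235), z=.191, u=(.110,.994)):
    im=c['img'].astype(np.float32); t=np.arange(-.045,.0451,.0005); prof=0
    for l in (-.003,-.0015,0,.0015,.003):
        P=np.array([proj(c,[p0[0]+u[0]*a+u[1]*l,p0[1]+u[1]*a-u[0]*l,z]) for a in t],np.float32)
        prof=prof+cv2.remap(im,P[:,0].reshape(1,-1),P[:,1].reshape(1,-1),cv2.INTER_LINEAR)[0]/5
    g=prof[:,1]-prof[:,2]; w=prof[:,2]; h=g.max()/2; ix=np.nonzero(g>h)[0]; a,b=t[ix[0]],t[ix[-1]]
    m=(t>a+.006)&(t<b-.006); ww=np.where(m,np.clip(w-(w[m].min()+w[m].max())/2,0,None),0)
    return dict(lo=a*1e3,hi=b*1e3,mid=(a+b)*500,bub=(ww*t).sum()/ww.sum()*1e3)
E
python3 - <<'E'
from h import *
for z,f in ((.186,'scene4'),(.186,'scene5'),(.19,'scene6')): r=scene_off(load(f),z=z);print(f,{k:round(float(v),1) for k,v in r.items()},r['bub']-r['mid'])
E
```

```text
scene4 {'lo': -28.5, 'hi': 27.0, 'mid': -0.7, 'bub': 9.9} 10.682088436399036
scene5 {'lo': -28.5, 'hi': 27.0, 'mid': -0.7, 'bub': 10.0} 10.736459390031815
scene6 {'lo': -26.5, 'hi': 31.0, 'mid': 2.3, 'bub': 3.8} 1.5953793487059076
```

```bash
python3 -m creep '[{"delta_rot":[0,0,4],"travel":[0,0,0],"gripper":0.0},{"delta_rot":[0,0,4],"travel":[0,0,0],"gripper":0.0},{"delta_rot":[0,0,2],"travel":[0,0,0],"gripper":0.0},{"delta_rot":[0,0,0],"travel":[0,0,0],"gripper":0.0},{"delta_rot":[0,0,0],"travel":[0,0,0],"gripper":0.0},{"delta_rot":[0,0,0],"travel":[0,0,0],"gripper":0.0},{"delta_rot":[0,0,0],"travel":[0,0,0],"gripper":0.0},{"delta_rot":[0,0,0],"travel":[0,0,0],"gripper":0.0}]' 35
python3 -m creep '[{"delta_rot":[0,0,0],"travel":[0,0,0],"gripper":0.0},{"delta_rot":[0,0,0],"travel":[0,0,0],"gripper":0.0},{"delta_rot":[0,0,0],"travel":[0,0,0],"gripper":0.0},{"delta_rot":[0,0,0],"travel":[0,0,0],"gripper":0.0},{"delta_rot":[0,0,0],"travel":[0,0,0],"gripper":0.0},{"delta_rot":[0,0,0],"travel":[0,0,0],"gripper":0.0},{"delta_rot":[0,0,0],"travel":[0,0,0],"gripper":0.064},{"delta_rot":[0,0,0],"travel":[0,0,0],"gripper":0.064}]' 35
python3 - <<'E'
from h import *
for k in (1,2):
    r=scene_off(snap('scene',f'scene7{k}'),z=.19);print({k:round(float(v),1) for k,v in r.items()},r['bub']-r['mid'])
E
```

```text
t: 21.0
eef_pos: [0.5371, 0.0658, 0.3738]
ee_rot: [0.0, 0.745, 0.668, 0.001]
force: [5.4, -2.0, -0.8]
opening: 0.0374
t: 22.0
eef_pos: [0.5364, 0.0661, 0.3731]
ee_rot: [-0.001, 0.744, 0.668, -0.0]
force: [0.5, 0.5, -0.5]
opening: 0.0544
{'lo': -27.0, 'hi': 31.0, 'mid': 2.0, 'bub': 2.5} 0.4861163836585862
{'lo': -27.0, 'hi': 31.0, 'mid': 2.0, 'bub': 2.5} 0.454208752685755
```

```bash
python3 -m creep '[{"delta_rot":[0,0,0],"travel":[0,0,-0.02],"gripper":0.064},{"delta_rot":[0,0,0],"travel":[0,0,-0.03],"gripper":0.064},{"delta_rot":[0,0,0],"travel":[0,0,-0.03],"gripper":0.064},{"delta_rot":[0,0,0],"travel":[0.04,0,0],"gripper":0.064},{"delta_rot":[0,0,0],"travel":[0.04,0,0],"gripper":0.064},{"delta_rot":[0,0,0],"travel":[0,0,0],"gripper":0.064},{"delta_rot":[0,0,0],"travel":[0,0,0],"gripper":0.064},{"delta_rot":[0,0,0],"travel":[0,0,0],"gripper":0.064}]'
cat >> h.py <<'E'
def lines(c,p0=(.556,.235),z=.191):
    u=np.array([.110,.994]);im=c['img'].astype(np.float32);t=np.arange(-.035,.0351,.00025);out=0
    for l in (-.005,-.0045,.0045,.005):
        P=np.array([proj(c,[p0[0]+u[0]*a+u[1]*l,p0[1]+u[1]*a-u[0]*l,z]) for a in t],np.float32)
        out=out+cv2.remap(im,P[:,0].reshape(1,-1),P[:,1].reshape(1,-1),cv2.INTER_LINEAR)[0]/4
    return t,out
E
python3 - <<'E'
from h import *
w=snap('wrist','wrist8');print(observe()['eef_pos'],observe()['joint_pos'][5])
b=bubble(w,[.557,.235],.191);print(b)
r=scene_off(w,b['win'][:2],.191);print(r,r['bub']-r['mid'])
t,o=lines(w,b['win'][:2]); g=o[:,1]
print([(round(t[i]*1e3,2),int(g[i])) for i in range(2,len(t)-2) if g[i]<g.max()*.75 and g[i]==g[i-2:i+3].min()])
q=proj(w,b['win']).astype(int);cv2.imwrite('pics/v8.png',cv2.resize(w['img'][max(q[1]-60,0):q[1]+60,q[0]-60:q[0]+60,::-1],(600,600),interpolation=cv2.INTER_CUBIC))
E
```

```text
t: 23.1
eef_pos: [0.5455, 0.1443, 0.4535]
ee_rot: [-0.0, 0.745, 0.667, -0.0]
force: [1.0, -0.1, 0.0]
opening: 0.0642
[0.54549662 0.14435376 0.45355092] 0.16736189288078546
{'win': array([0.55589717, 0.2361151 , 0.191     ]), 'len': np.float64(0.0578003144668921), 'n': 369, 'off_mm': np.float64(0.2596007100935421), 'span': np.float64(15.19301143425772)}
{'lo': np.float64(-29.999999999999986), 'hi': np.float64(28.000000000000068), 'mid': np.float64(-0.9999999999999593), 'bub': np.float64(0.46136573226525507)} 1.4613657322652143
[(np.float64(-31.25), 67), (np.float64(-10.75), 118), (np.float64(8.75), 103), (np.float64(29.75), 65)]
```

View pics/v8.png

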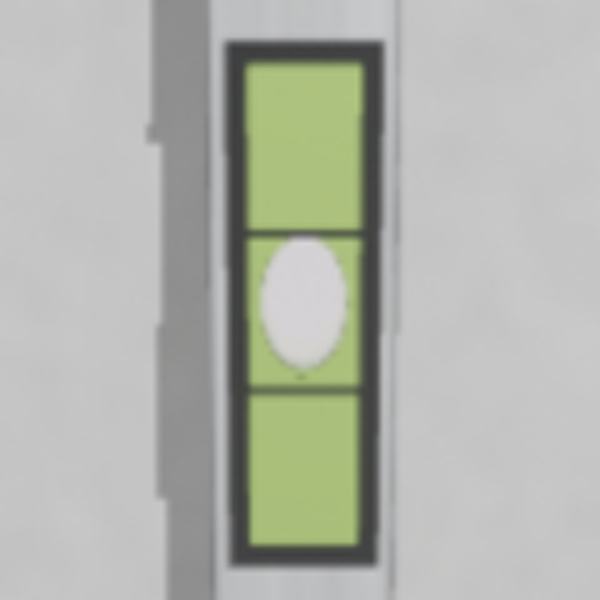

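Enlarged vial: lines at rows 235 and 390, bubble at row 302, so it stands about 1.3 mm toward the hinge. Regrip the knob and turn a bit more, allowing about 0.4 mm for the bending under the press.

```bash
python3 -m creep '[{"delta_rot":[0,0,0],"travel":[-0.04,0,0],"gripper":0.064},{"delta_rot":[0,0,0],"travel":[-0.04,0,0],"gripper":0.064},{"delta_rot":[0,0,0],"travel":[0,0,0],"gripper":0.064},{"delta_rot":[0,0,0],"travel":[0,0,0.03],"gripper":0.064},{"delta_rot":[0,0,0],"travel":[0,0,0.03],"gripper":0.064},{"delta_rot":[0,0,0],"travel":[0,0,0.02],"gripper":0.064},{"delta_rot":[0,0,0],"travel":[0,0,0],"gripper":0.064},{"delta_rot":[0,0,0],"travel":[0,0,0],"gripper":0.0}]' 35
python3 -m creep '[{"delta_rot":[0,0,0],"travel":[0,0,0],"gripper":0.0},{"delta_rot":[0,0,0],"travel":[0,0,0],"gripper":0.0},{"delta_rot":[0,0,0],"travel":[0,0,0],"gripper":0.0},{"delta_rot":[0,0,0],"travel":[0,0,0],"gripper":0.0},{"delta_rot":[0,0,3],"travel":[0,0,0],"gripper":0.0},{"delta_rot":[0,0,3],"travel":[0,0,0],"gripper":0.0},{"delta_rot":[0,0,3],"travel":[0,0,0],"gripper":0.0},{"delta_rot":[0,0,0],"travel":[0,0,0],"gripper":0.0}]' 35
python3 -m creep '[{"delta_rot":[0,0,0],"travel":[0,0,0],"gripper":0.0},{"delta_rot":[0,0,0],"travel":[0,0,0],"gripper":0.0},{"delta_rot":[0,0,0],"travel":[0,0,0],"gripper":0.064},{"delta_rot":[0,0,0],"travel":[0,0,0],"gripper":0.064},{"delta_rot":[0,0,0],"travel":[0,0,0],"gripper":0.064},{"delta_rot":[0,0,0],"travel":[0,0,-0.02],"gripper":0.064},{"delta_rot":[0,0,0],"travel":[0,0,-0.03],"gripper":0.064},{"delta_rot":[0,0,0],"travel":[0,0,-0.03],"gripper":0.064}]' 35
python3 -m creep '[{"delta_rot":[0,0,-9],"travel":[0,0,0],"gripper":0.064},{"delta_rot":[0,0,0],"travel":[0.04,0,0],"gripper":0.064},{"delta_rot":[0,0,0],"travel":[0.04,0,0],"gripper":0.064},{"delta_rot":[0,0,0],"travel":[0,0,0],"gripper":0.064},{"delta_rot":[0,0,0],"travel":[0,0,0],"gripper":0.064},{"delta_rot":[0,0,0],"travel":[0,0,0],"gripper":0.064},{"delta_rot":[0,0,0],"travel":[0,0,0],"gripper":0.064},{"delta_rot":[0,0,0],"travel":[0,0,0],"gripper":0.064}]'
cat >> h.py <<'E'
def read(c,z=.191):
    b=bubble(c,[.557,.235],z); t,o=lines(c,b['win'][:2],z); g=o[:,1]
    m=[t[i]*1e3 for i in range(2,len(t)-2) if 5<abs(t[i]*1e3)<15 and g[i]<g.max()*.85 and g[i]==g[i-2:i+3].min()]
    r=scene_off(c,b['win'][:2],z); return m, r['bub'], r['bub']-np.mean(m), r['mid'], b['off_mm']
E
python3 - <<'E'
from h import *
print(read(load('wrist8')));print(read(snap('wrist','wrist9')),observe()['eef_pos'])
r=scene_off(snap('scene','scene9'),z=.19);print(r)
E
```

```text
t: 24.15
eef_pos: [0.5372, 0.0659, 0.3747]
ee_rot: [0.0, 0.744, 0.668, 0.001]
force: [0.3, 0.2, 0.8]
opening: 0.0576
t: 25.15
eef_pos: [0.5373, 0.0657, 0.3746]
ee_rot: [0.001, 0.795, 0.607, 0.001]
force: [1.2, 1.6, 4.5]
opening: 0.0376
t: 26.15
eef_pos: [0.5367, 0.0657, 0.4539]
ee_rot: [-0.0, 0.794, 0.607, -0.001]
force: [0.2, 0.4, 1.1]
opening: 0.0644
t: 27.15
eef_pos: [0.5455, 0.1447, 0.4537]
ee_rot: [0.0, 0.745, 0.668, 0.0]
force: [0.2, -0.7, 0.0]
opening: 0.064
([np.float64(-10.749999999999982), np.float64(8.750000000000036)], np.float64(0.46136573226525507), np.float64(1.4613657322652285), np.float64(-0.9999999999999593), np.float64(0.2596007100935421))
([np.float64(-10.749999999999982), np.float64(8.750000000000036)], np.float64(-1.3643824427749907), np.float64(-0.3643824427750173), np.float64(-0.9999999999999593), np.float64(-1.4113751993409844)) [0.54552292 0.14485821 0.45368799]
{'lo': np.float64(-27.499999999999982), 'hi': np.float64(30.500000000000068), 'mid': np.float64(1.500000000000043), 'bub': np.float64(0.32729073930916364)}
```

Bubble now reads about -0.4 mm (slightly foot-ward), which suits the expected bend of about +0.4 mm when pressed. Next, close the fingers and go over the bare aluminium on the foot side, about 50 mm from the middle, where the wrist camera still sees the vial.

```bash
python3 -m creep '[{"delta_rot":[0,0,0],"travel":[0.0205,0,0],"gripper":0},{"delta_rot":[0,0,0],"travel":[0.0205,0.0005,0],"gripper":0},{"delta_rot":[0,0,0],"travel":[0,0,0.01],"gripper":0},{"delta_rot":[0,0,0],"travel":[0,0,0.015],"gripper":0},{"delta_rot":[0,0,0],"travel":[0,0,0.015],"gripper":0},{"delta_rot":[0,0,0],"travel":[0,0,0.012],"gripper":0},{"delta_rot":[0,0,0],"travel":[0,0,0.006],"gripper":0},{"delta_rot":[0,0,0],"travel":[0,0,0],"gripper":0}]' 20
python3 -m creep '[{"delta_rot":[0,0,0],"travel":[0,0,0.001],"gripper":0},{"delta_rot":[0,0,0],"travel":[0,0,0.001],"gripper":0},{"delta_rot":[0,0,0],"travel":[0,0,0.001],"gripper":0},{"delta_rot":[0,0,0],"travel":[0,0,0],"gripper":0},{"delta_rot":[0,0,0],"travel":[0,0,0],"gripper":0},{"delta_rot":[0,0,0],"travel":[0,0,0],"gripper":0},{"delta_rot":[0,0,0],"travel":[0,0,0],"gripper":0},{"delta_rot":[0,0,0],"travel":[0,0,0],"gripper":0}]' 20
python3 - <<'E'
from h import *
w=snap('wrist','wrist10');print(read(w))
E
```

```text
t: 28.25
eef_pos: [0.5504, 0.1858, 0.3952]
ee_rot: [-0.0, 0.744, 0.668, -0.0]
force: [-0.2, 0.4, 0.2]
opening: 0.0006
t: 29.25
eef_pos: [0.5504, 0.1859, 0.3927]
ee_rot: [0.0, 0.744, 0.668, 0.0]
force: [0.4, -0.4, -0.0]
opening: 0.0006
([np.float64(-11.249999999999982), np.float64(8.250000000000036)], np.float64(-1.8346676477797876), np.float64(-0.3346676477798143), np.float64(-1.2499999999999596), np.float64(-1.8862695169074748))
```

```bash
python3 -m creep '[{"delta_rot":[0,0,0],"travel":[0,0,0.001],"gripper":0},{"delta_rot":[0,0,0],"travel":[0,0,0],"gripper":0},{"delta_rot":[0,0,0],"travel":[0,0,0.001],"gripper":0},{"delta_rot":[0,0,0],"travel":[0,0,0],"gripper":0},{"delta_rot":[0,0,0],"travel":[0,0,0.001],"gripper":0},{"delta_rot":[0,0,0],"travel":[0,0,0],"gripper":0},{"delta_rot":[0,0,0],"travel":[0,0,0],"gripper":0},{"delta_rot":[0,0,0],"travel":[0,0,0],"gripper":0}]'
```

```text
t: 30.3
eef_pos: [0.5504, 0.1859, 0.3897]
ee_rot: [0.0, 0.744, 0.668, 0.0]
force: [0.3, -0.3, 0.4]
opening: 0.0004
```

```bash
python3 -m creep '[{"delta_rot":[0,0,0],"travel":[0,0,0.001],"gripper":0},{"delta_rot":[0,0,0],"travel":[0,0,0],"gripper":0},{"delta_rot":[0,0,0],"travel":[0,0,0.0005],"gripper":0},{"delta_rot":[0,0,0],"travel":[0,0,0],"gripper":0},{"delta_rot":[0,0,0],"travel":[0,0,0],"gripper":0},{"delta_rot":[0,0,0],"travel":[0,0,0],"gripper":0},{"delta_rot":[0,0,0],"travel":[0,0,0],"gripper":0},{"delta_rot":[0,0,0],"travel":[0,0,0],"gripper":0}]'
```

```text
t: 31.3
eef_pos: [0.5507, 0.1859, 0.3894]
ee_rot: [0.001, 0.744, 0.668, 0.0]
force: [-1.0, -1.2, 7.7]
opening: 0.0004
```

```bash
python3 -m creep '[{"delta_rot":[0,0,0],"travel":[0,0,0.0003],"gripper":0},{"delta_rot":[0,0,0],"travel":[0,0,0],"gripper":0},{"delta_rot":[0,0,0],"travel":[0,0,0],"gripper":0},{"delta_rot":[0,0,0],"travel":[0,0,0],"gripper":0},{"delta_rot":[0,0,0],"travel":[0,0,0],"gripper":0},{"delta_rot":[0,0,0],"travel":[0,0,0],"gripper":0},{"delta_rot":[0,0,0],"travel":[0,0,0],"gripper":0},{"delta_rot":[0,0,0],"travel":[0,0,0],"gripper":0}]'
python3 - <<'E'
from h import *
for i in range(6):
    w=snap('wrist','wrist11'); r=read(w); print(observe()['force'].round(1),[np.round(x,2) for x in r])
print(observe()['eef_pos'],observe()['t'])
c=snap('scene','scene11')
O=np.zeros((600,800,3),np.uint8)
O[:480,:400]=w['img'][:,120:520]; q=proj(w,[.556,.235,.19]).astype(int)
O[:400,400:]=cv2.resize(w['img'][q[1]-50:q[1]+50,q[0]-50:q[0]+50],(400,400),interpolation=cv2.INTER_CUBIC)
O[400:600,400:650]=cv2.resize(c['img'][200:300,325:450],(250,200))
cv2.imwrite('pics/comp11.png',O[:,:,::-1])
E
```

```text
t: 32.3
eef_pos: [0.5507, 0.1858, 0.3894]
ee_rot: [0.001, 0.744, 0.668, 0.001]
force: [-1.9, -1.4, 7.4]
opening: 0.0004
[-1.1 -1.7  7.6] [array([-10.75,   8.5 ]), np.float64(-0.95), np.float64(0.18), np.float64(-1.25), np.float64(-0.99)]
[-1.3 -0.7  7.9] [array([-10.75,   8.5 ]), np.float64(-0.95), np.float64(0.18), np.float64(-1.25), np.float64(-0.99)]
[-1.  -0.6  7.7] [array([-10.75,   8.5 ]), np.float64(-0.95), np.float64(0.18), np.float64(-1.25), np.float64(-0.99)]
[-1.4 -1.2  7.4] [array([-10.75,   8.5 ]), np.float64(-0.95), np.float64(0.18), np.float64(-1.25), np.float64(-0.99)]
[-1.5 -2.   7.8] [array([-10.75,   8.5 ]), np.float64(-0.95), np.float64(0.17), np.float64(-1.25), np.float64(-0.99)]
[-1.9 -1.5  7.9] [array([-10.75,   8.5 ]), np.float64(-0.95), np.float64(0.18), np.float64(-1.25), np.float64(-0.99)]
[0.55071084 0.18585553 0.38932915] 32.6
```

View pics/comp11.png

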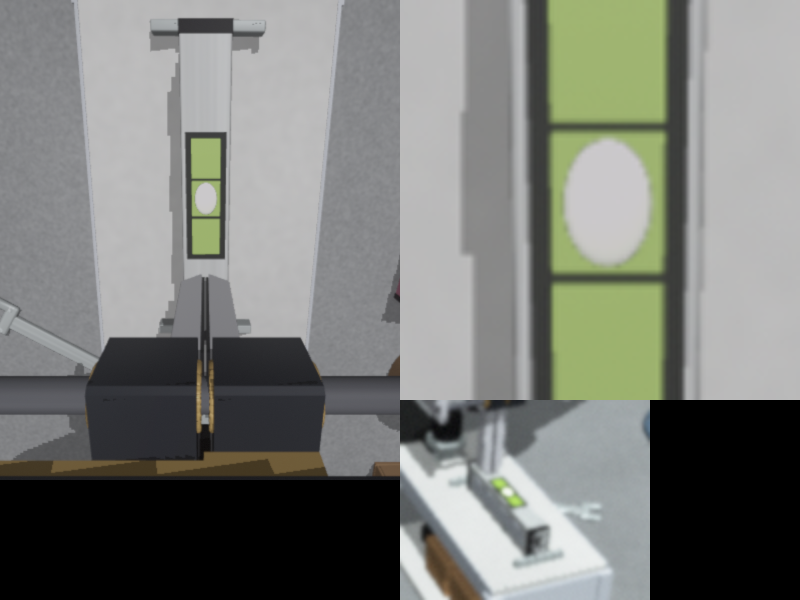

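Pressing view: lines at rows 127 and 278, bubble at row 202, i.e. centred. The fingertips are on bare aluminium. Force is 7.7 N, so add a little.

```bash
python3 -m creep '[{"delta_rot":[0,0,0],"travel":[0,0,0.0005],"gripper":0},{"delta_rot":[0,0,0],"travel":[0,0,0],"gripper":0},{"delta_rot":[0,0,0],"travel":[0,0,0],"gripper":0},{"delta_rot":[0,0,0],"travel":[0,0,0],"gripper":0},{"delta_rot":[0,0,0],"travel":[0,0,0],"gripper":0},{"delta_rot":[0,0,0],"travel":[0,0,0],"gripper":0},{"delta_rot":[0,0,0],"travel":[0,0,0],"gripper":0},{"delta_rot":[0,0,0],"travel":[0,0,0],"gripper":0}]'
python3 - <<'E'
from h import *
for i in range(4):
    w=snap('wrist','wrist12'); r=read(w); print(observe()['force'].round(1),[np.round(x,2) for x in r])
E
```

```text
t: 33.65
eef_pos: [0.5508, 0.1859, 0.3893]
ee_rot: [0.001, 0.744, 0.668, 0.001]
force: [-2.5, -1.4, 8.9]
opening: 0.0002
[-1.8 -0.9  8.9] [array([-10.75,   8.5 ]), np.float64(-0.85), np.float64(0.28), np.float64(-1.25), np.float64(-0.87)]
[-2.3 -2.6  9. ] [array([-10.75,   8.5 ]), np.float64(-0.84), np.float64(0.28), np.float64(-1.25), np.float64(-0.88)]
[-2.5 -2.   9.6] [array([-10.75,   8.5 ]), np.float64(-0.85), np.float64(0.28), np.float64(-1.25), np.float64(-0.88)]
[-2.2 -1.   9.3] [array([-10.75,   8.5 ]), np.float64(-0.85), np.float64(0.28), np.float64(-1.25), np.float64(-0.87)]
```

```bash
python3 -m creep '[{"delta_rot":[0,0,0],"travel":[0,0,0.0003],"gripper":0},{"delta_rot":[0,0,0],"travel":[0,0,0],"gripper":0},{"delta_rot":[0,0,0],"travel":[0,0,0],"gripper":0},{"delta_rot":[0,0,0],"travel":[0,0,0],"gripper":0},{"delta_rot":[0,0,0],"travel":[0,0,0],"gripper":0},{"delta_rot":[0,0,0],"travel":[0,0,0],"gripper":0},{"delta_rot":[0,0,0],"travel":[0,0,0],"gripper":0},{"delta_rot":[0,0,0],"travel":[0,0,0],"gripper":0}]'
python3 - <<'E'
from h import *
F=[]
for i in range(4):
    w=snap('wrist','wrist13'); F.append(observe()['force'][2])
print(F,[np.round(x,2) for x in read(w)])
if 8.5<np.mean(F)<11.5: print(finish_job())
E
```

```text
t: 34.85
eef_pos: [0.5508, 0.1858, 0.3892]
ee_rot: [0.001, 0.744, 0.668, 0.001]
force: [-1.7, -1.6, 9.9]
opening: 0.0004
[np.float64(9.51302149100911), np.float64(9.9442294277942), np.float64(10.228377736169898), np.float64(9.980021533672316)] [array([-10.75,   8.5 ]), np.float64(-0.77), np.float64(0.35), np.float64(-1.25), np.float64(-0.82)]
the job is handed in; nothing more can be done
None
```

The job is handed in at about 35 s. The 160 mm level sits flat on the board between the two stops, the bubble is centred, and the arm is still pressing with about 10 N.

- **Which level:** the three grey levels on the mat measured about 164, 121 and 209 mm, so I took the first. The pink and orange look-alikes were left alone.
- **Placing:** I set it down between the stops and released it. It showed gaps at both ends.
- **Levelling:** I turned the knob clockwise in two grips, about 59° commanded. The bubble went from about 11 mm off the middle to about 0.4 mm on the foot side before pressing.
- **Pressing:** the closed fingertips push on the bare aluminium about 50 mm from the middle, on the foot side.

**Last checks:** the push read 9.5–10.2 N, with 1–2 N of sideways force. The bubble measured about 0.35 mm (0.001 rad) toward the hinge.

**Disagreements:**
- By eye in the enlarged picture at 7.7 N the bubble looked dead centre, while the same frame measured 0.18 mm.
- The scene camera reads the bubble about 0.9 mm differently, so I relied on the wrist camera.

I did not run a separate final check that the other levels, the tape roll, the bin and the spanner had not moved. No contact with them was felt or seen.

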